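# Shut the slide box and show its label to the code reader

### The job

Press the lid of the open slide box fully shut until it snaps, leaving the box on the bench. Then pick the box up by its long sides and present its label to the code reader on the stand: lid upward, the labelled end pointing straight into the tilted lens, with the middle of the label on the lens axis about 100 mm in front of the glass. Finish holding it there, still and in the air, without touching the reader; leave the bottles and the petri dish alone.

Things in the scene. Friction and masses are not known exactly. Their poses are not given: they have to be found in the camera images.
- slide_box: Loose grey plastic slide box flat on the bench, lid half open; 0.11 to 0.2 kg, 96 mm long (x), 52 mm wide (y), tray 22 mm high, 34 mm with the lid shut. Origin: centre of the tray's underside. +x: the end with the white label; z up; lid hinged along the +y long side. Grip it across the plain long sides, 52 mm apart and flush when shut; 40 N is safe
- box_label (a point): middle of the label (42 x 17 mm white paper with black bars) on the +x end of the tray: 48 mm along x and 11 mm above the slide_box origin; axes as slide_box
- box_lid (a joint): lid angle in rad: 0 = shut, grows as it opens (1.4 = stop). A stiff light hinge: the lid stays where it is put (turning it takes about 0.02 N m). A spring catch in the middle of the front (-y) side holds it off at about 0.13 rad; about 6 to 10 N pressed down on the lid near its front edge snaps it shut
- lid_hinge (a point): middle of the hinge line, on the tray's +y edge: 26 mm along y and 22 mm above the slide_box origin; axes as slide_box. The line runs along x
- lid_edge (a point): middle of the lid's free long edge, on its outer face: 52 mm from the hinge line and 12 mm outward (up when shut). The lid is a shell 96 x 52 x 12 mm. Axes turn with the lid: z out of its outer face, x as slide_box
- reader_head: ivory code-reader head, 60 x 56 x 48 mm, black round lens tube; on the reader's stand. Origin: centre of the head, 290 mm above the bench. +x points out of the lens along its axis, toward the robot side and 0.2 to 0.5 rad below level; y is level. The tilt is stiff, not to be touched
- reader: the code reader's fixed stand with its head: steel foot 130 x 150 x 14 mm, 18 mm column 352 mm tall, 65 mm behind the centre of the head. Origin on the bench under the head's centre; its -x looks the way the lens does
- reader_lens (a point): middle of the lens glass, 40 mm along x from the reader_head origin; axes as reader_head
- reader_focus (a point): the point on the lens axis where the middle of the label must be, 100 mm in front of the glass (140 mm along x from the reader_head origin); axes as reader_head
- amber_bottle: bystander: amber glass dropper bottle with a black bulb, 40 mm across, 100 mm tall; origin under its centre
- white_bottle: bystander: white plastic dropper bottle, 27 mm across, 74 mm tall; origin under its centre
- petri_dish: bystander: closed clear petri dish, 90 mm across, 16 mm tall; origin under its centre
Not all that is in view belongs to the job. Of the things shaped like the slide_box, the grey one is meant.

How it is judged:
On the way, in this order (a step that is already met when the one before it is completed fails the run):
1. the lid is snapped shut while the box is on the bench (value of joint box_lid below 0.04 rad and height (world z) of slide_box below 0.02 m), for 0.2 s.
2. the box is lifted in the fingers (height (world z) of slide_box above 0.06 m and contact force between slide_box and the fingers above 1 N), for 0.2 s.
At the end, for the whole second after the job is handed in: Lid shut (below 0.04 rad); fingers hold the box still, over 100 mm up, clear of the reader; label middle 75 to 125 mm before the lens and within 20 mm of its axis sideways and up and down; labelled end faces the lens, long axis within 0.2 rad of the lens axis, lid upward (value of joint box_lid below 0.04 rad and x of box_label in the frame of reader_lens between 0.075 and 0.125 m and y of box_label in the frame of reader_lens between -0.02 and 0.02 m and z of box_label in the frame of reader_lens between -0.02 and 0.02 m and angle between the x axis of slide_box and the x axis of reader_head, either way round below 0.2 rad and x of slide_box in the frame of reader_lens above 0.11 m and angle between slide_box's own z axis and vertical below 0.8 rad and height (world z) of slide_box above 0.1 m and contact force between slide_box and the fingers above 1 N and contact force between slide_box and reader below 0.2 N and linear speed of slide_box below 0.03 m/s and angular speed of slide_box below 0.2 rad/s); the arm keeps its last pose, push and grip.
It fails at once if a bottle or the petri dish is moved more than 30 mm or tipped (distance of any of amber_bottle, white_bottle, petri_dish from where it was at the start of the episode above 0.03 m or angle between any of amber_bottle, white_bottle, petri_dish's own z axis and vertical above 0.4 rad).
It fails at once if the reader is pushed (contact force between reader and the arm above 1 N or contact force between reader and the fingers above 1 N or contact force between reader and slide_box above 1 N).
It also fails if it takes over 61 s, if anything falls off the work surface, if the arm or the gripper's body presses on something with over 40 N, if the wrist force passes 120 N, or if a joint passes its speed limit or range.

### The arm

A 7-joint arm with a two-finger parallel gripper is mounted at the origin on the work surface. World frame = base frame: x ahead of the robot, y to its left, z up, the work surface at z = 0. Lengths are in m, angles in rad, forces in N, time in s.
With the tool pointing down it reaches from about 0.425 to 0.95 m from the base axis. Payload 4.7 kg.
Tool frame: the origin (TCP) lies midway between the tips of the shut fingers; the grasp point (between the pads) lies 19 mm behind it; z points along the fingers, y is the line along which they close (so a half turn about z gives the same grasp; the last joint's range is limited). The gripper opens to 87 mm and grips with 3 to 60 N. Pads are 19 mm wide; open, the fingers measure 117 mm over their backs; the gripper's body (75 mm by 190 mm) begins 51 mm behind the grasp point.
Start: joints at [-1.317, 0.469, -0.049, 1.532, 0.024, 1.141, -0.082], TCP at [0.188, 0.648, 0.223] pointing down, gripper open.
Joint ranges: [-2.59, 2.59], [-0.33, 1.99], [-1.39, 1.29], [0.1, 2.45], [-1.04, 4.18], [0.21, 1.99], [-2.66, 2.66]. Speed limits (rad/s): [2.57, 2.57, 3.14, 3.14, 3.14, 3.14, 3.14].

### API

Orientations are given as a 3x3 rotation matrix whose columns are the frame's x, y, z axes.
In Python, from workcell import * gives the robot as it stands.
- The arm moves only by the shell command python3 -m inch 'ROWS' [OPENING]. ROWS is rows parted by semicolons, their numbers by spaces, 1 to 20 of them, each of 4 numbers: dx, dy, dz in m, then a turn about the tool's z in rad; each row shifts and turns the commanded pose from where the row before left it, along the tool's axes as they then stand; what a row does not reach is not made up. A row lasts 1/12 s, in which the tool goes at most 0.0417 m and 0.125 rad, less where a joint would pass 70% of its speed; a pose out of reach is approached as far as the arm can. OPENING is the finger opening in m, set as the command begins (- or left out keeps the last). The fingers move at their own pace and stop on an object; the grip force is fixed at half the most. Time passes only in rows, so rows that do not move let the fingers close. It prints the time, the measured TCP pose, the force, the opening and the grip force at its end.
- get_state(): the state, without advancing time (a new reading comes with each control period).
- read_camera(name): name is "scene" or "top"; returns the picture (480x640x3 uint8, red, green, blue); there is no depth.
- camera_info(name): a dict with "fov_y" (degrees; the focal length in pixels is half the picture's height over the tangent of half this angle, whatever the lens; pixels are square), "cx", "cy" (the principal point, pixels), "origin" and "orientation" of the camera in the world. Camera axes: x right, y down, z forward; pixel columns grow to the right and rows downward; lengths in m; the calibration is good to about 2 mm. A picture is of the moment at which its call begins. camera_info takes no time and is no camera call.
- job_done(): hands the job in; it is judged then, once.
Trained networks look in the newest picture that a camera, given by its name, has taken for a name from the list of things; names that differ only in an ending like _2 or _b are one class to them, and where a whole thing is asked for, a point or a joint stands for the part that bears it (a point fixed in the world has none). Each returns a list of dicts, best first, with "confidence" (0 to 1); they miss things now and then, are a little off and sometimes report something else, mostly with a low value. They report only what shows in the picture. A call takes as long as a camera call. They do not tell look-alikes from the thing itself.
- outline_of(camera, name): "pixels" (480x640 bool, what is visible of it) and "at" ([column, row] in pixels, amid what is visible of it).
The state is a dict: "clock": time; "q": joint angles; "dq": joint speeds; "joint_efforts": joint torques, N m; "position": TCP position; "eef_rot": TCP orientation; "contact_force": force on the tool from outside, world axes, zero at the start; "torque": the same for the moment, N m; "opening": finger opening in m; "gripper_force": force on a finger pad.
Only numpy, scipy, OpenCV 4.12 (cv2) and the standard library are available. Lean on these libraries where they do the work, as an engineer would, in place of code of your own. Each camera call takes 0.05 s, during which the arm holds its last target. There are 200 camera calls.

## Working session

There is one attempt and no reset: what is moved stays moved. The work goes in short steps, Python scripts to look and compute and a shell command to move; the robot and the scene stay as the last step left them, time stands still between calls to the robot, and variables do not carry over. Pictures are saved under pics/ and viewed, at most 10 in all, crops included, and the job is handed in when it is done.

```bash
mkdir -p pics; ls
python3 - <<'E'
from workcell import *
import cv2,numpy as np
for c in ("scene","top"):
    im=read_camera(c); cv2.imwrite(f"pics/{c}0.png",im[:,:,::-1]); print(c,camera_info(c))
    for n in ("slide_box","box_lid","reader_head","reader","amber_bottle","white_bottle","petri_dish"):
        for d in outline_of(c,n)[:3]: 
            ys,xs=np.where(d["pixels"]); print(n,round(d["confidence"],2),np.round(d["at"]),xs.min(),xs.max(),ys.min(),ys.max())
s=get_state();print(s["clock"],s["position"],s["eef_rot"],s["opening"])
E
```

```text
pics
scene {'fov_y': 48.983795265197976, 'cx': 323.3632935416236, 'cy': 241.09439722605484, 'origin': array([ 1.51597319, -0.34802655,  0.98081502]), 'orientation': array([[ 0.37148528,  0.58501199, -0.72094359],
       [ 0.92840491, -0.22742633,  0.29383939],
       [ 0.00793801, -0.77848458, -0.62761354]])}
slide_box 0.95 [330. 258.] 313 351 238 274
slide_box 0.88 [278. 246.] 263 294 232 257
slide_box 0.8 [296. 278.] 292 303 269 303
box_lid 0.92 [345. 292.] 335 360 276 306
box_lid 0.75 [278. 245.] 262 294 231 255
box_lid 0.57 [298. 275.] 294 304 269 287
reader_head 0.9 [271. 269.] 260 293 258 291
reader 0.6 [284. 367.] 250 325 257 411
amber_bottle 0.59 [178. 279.] 168 186 260 293
white_bottle 0.6 [247. 271.] 244 255 258 281
white_bottle 0.5 [426. 233.] 410 439 221 241
petri_dish 0.67 [424. 232.] 409 438 221 241
top {'fov_y': 52.850849921601, 'cx': 316.1910038558734, 'cy': 240.85246214903617, 'origin': array([0.53324568, 0.03166314, 1.20278272]), 'orientation': array([[ 0.0243993 , -0.99753903,  0.06573102],
       [-0.99951278, -0.02562207, -0.01782423],
       [ 0.01946453, -0.0652641 , -0.99767817]])}
slide_box 0.82 [336. 267.] 321 356 245 287
slide_box 0.81 [329. 338.] 315 342 314 357
slide_box 0.68 [279. 287.] 259 298 267 313
box_lid 0.9 [338. 267.] 321 355 245 287
box_lid 0.83 [224. 278.] 202 243 264 300
box_lid 0.57 [274. 294.] 259 291 272 313
reader_head 0.89 [404. 148.] 386 420 127 167
reader 0.83 [393. 153.] 350 421 97 189
reader 0.26 [280. 288.] 259 298 268 313
amber_bottle 0.53 [451. 314.] 442 463 307 324
amber_bottle 0.4 [275. 291.] 259 291 272 312
white_bottle 0.42 [376. 304.] 368 381 296 308
white_bottle 0.37 [404. 147.] 386 421 126 167
petri_dish 0.73 [151. 300.] 134 171 279 315
0.8 [0.18833415 0.6482114  0.22259554] [[-9.60266738e-01  2.79083844e-01 -1.14462054e-05]
 [ 2.79083842e-01  9.60266734e-01  9.80735044e-05]
 [ 3.83621409e-05  9.09822732e-05 -9.99999995e-01]] 0.08724768269499425
```

Run:
```python
import cv2
a=cv2.imread("pics/top0.png")[90:370,120:480]; cv2.imwrite("pics/tc.png",cv2.resize(a,(771,600),interpolation=cv2.INTER_CUBIC))
a=cv2.imread("pics/scene0.png")[210:420,160:440]; cv2.imwrite("pics/sc.png",cv2.resize(a,(800,600),interpolation=cv2.INTER_CUBIC))
```

```text
(no output)
```

View pics/tc.png

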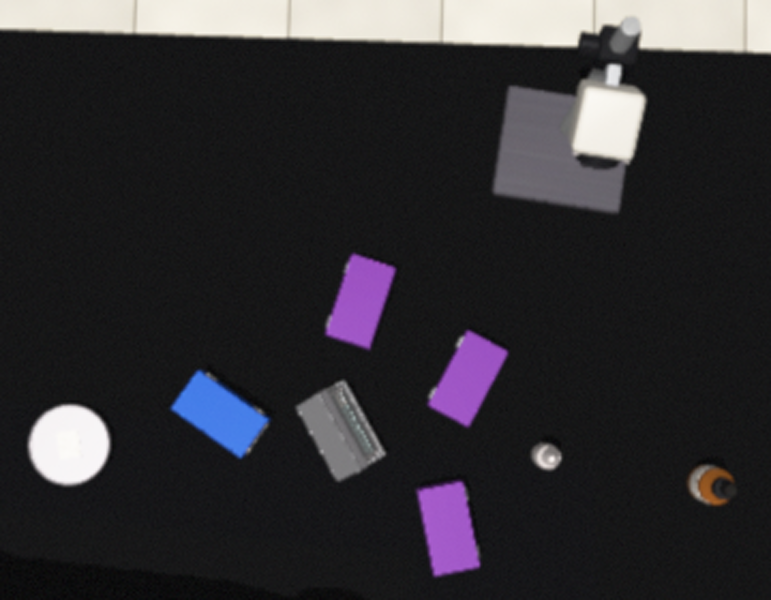

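View pics/sc.png

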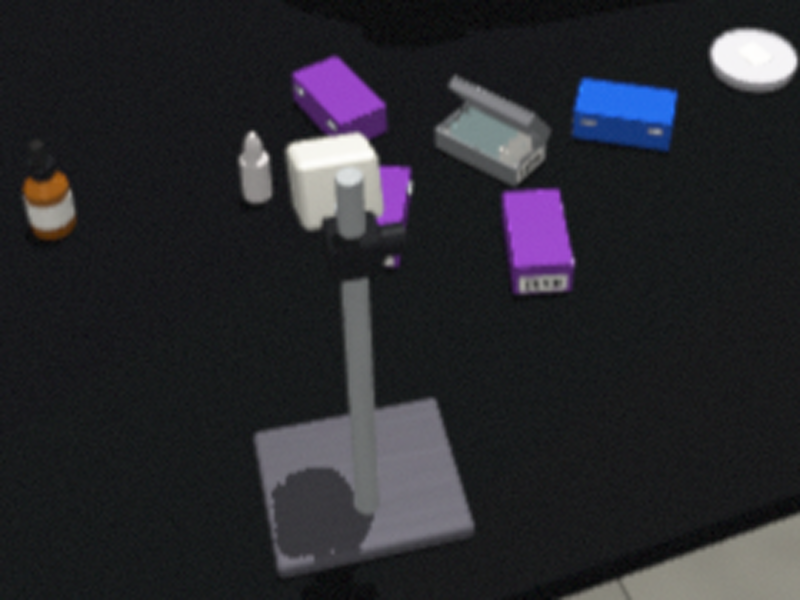

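The grey box is the open one, at top ≈(279,291). Its hinge is on the left long side and its label is on the upper-left end. The reader stands at upper right, lens toward the robot. Next I fit models to the silhouettes.

```bash
cat > h.py <<'E'
import numpy as np,cv2
from workcell import *
from scipy.optimize import differential_evolution as DE, minimize
from scipy.spatial.transform import Rotation as R
C={c:camera_info(c) for c in("scene","top")}
def proj(c,P):
    i=C[c];f=240/np.tan(np.radians(i["fov_y"]/2));p=(np.atleast_2d(P)-i["origin"])@i["orientation"]
    return np.c_[i["cx"]+f*p[:,0]/p[:,2],i["cy"]+f*p[:,1]/p[:,2]]
def box(lo,hi): return np.array([[x,y,z] for x in(lo[0],hi[0]) for y in(lo[1],hi[1]) for z in(lo[2],hi[2])])
K=6
def hull(m,c,P,win):
    q=(proj(c,P)-win[:2]+.5)*K
    h=cv2.convexHull(q.astype(np.float32))
    cv2.fillConvexPoly(m,np.round(h).astype(np.int32),1)
def iou(mask,c,Ps,win):
    x,y,w,h=win; m=np.zeros((h*K,w*K),np.uint8)
    for P in Ps: hull(m,c,P,win)
    m=cv2.resize(m.astype(np.float32),(w,h),interpolation=cv2.INTER_AREA)
    t=mask[y:y+h,x:x+w].astype(np.float32)
    return np.minimum(m,t).sum()/np.maximum(m,t).sum()
def slide(p): # x,y,z,yaw,pitch(nose up),lid
    Rb=(R.from_euler("z",p[3])*R.from_euler("y",-p[4])); o=np.array(p[:3])
    tray=box((-.048,-.026,0),(.048,.026,.022))
    lid=R.from_euler("x",-p[5]).apply(box((-.048,-.052,0),(.048,0,.012)))+[0,.026,.022]
    return [Rb.apply(tray)+o,Rb.apply(lid)+o]
def rot(yaw,t): return R.from_euler("z",yaw)*R.from_euler("y",t)
E
cat > fit.py <<'E'
from h import *
im={c:read_camera(c) for c in C}
# grey box
def near(c,n,at): 
    l=[d for d in outline_of(c,n)]
    return min(l,key=lambda d:np.hypot(*(np.array(d["at"])-at)))
M={"top":near("top","slide_box",(279,291))["pixels"],"scene":near("scene","slide_box",(330,260))["pixels"]}
W={"top":(245,255,70,70),"scene":(300,225,65,65)}
f=lambda q:-sum(iou(M[c],c,slide((q[0],q[1],0,q[2],0,q[3])),W[c]) for c in C)
r=DE(f,[(.3,.7),(-.1,.3),(.2,.8),(.1,1.4)],seed=1,maxiter=60,popsize=12); print("box",r.x.round(4),r.fun)
# head: ivory
H={}
for c,w in(("top",(375,115,60,65)),("scene",(250,245,60,60))):
    hsv=cv2.cvtColor(im[c],cv2.COLOR_RGB2HSV).astype(int); d=outline_of(c,"reader_head")[0]["pixels"]
    a=im[c].astype(int); m=(a[...,0]-a[...,2]>6)&(a[...,0]>110)&cv2.dilate(d.astype(np.uint8),np.ones((5,5))).astype(bool)
    n,l,s,_=cv2.connectedComponentsWithStats(m.astype(np.uint8)); m=l==1+np.argmax(s[1:,4])
    p=np.argwhere(m)[:,::-1].astype(np.int32); hm=np.zeros(m.shape,np.uint8); cv2.fillConvexPoly(hm,cv2.convexHull(p),1)
    H[c]=(hm,w); print(c,m.sum(),hm.sum(),d.sum(),p.min(0),p.max(0))
def g(q,tot=True):
    P=rot(q[2],q[3]).apply(box((-.03,-.028,-.024),(.03,.028,.024)))+[q[0],q[1],.29]
    return -sum(iou(H[c][0],c,[P],H[c][1]) for c in C)
r=DE(g,[(.5,1),(-.4,.1),(2.6,3.7),(.15,.55)],seed=1,maxiter=60,popsize=12); print("head",r.x.round(4),r.fun)
for t in np.arange(.15,.6,.05):
    s=minimize(lambda u:g((*u,t)),r.x[:3],method="Nelder-Mead",options=dict(initial_simplex=r.x[:3]+np.r_[np.zeros((1,3)),np.diag([.005,.005,.05])])); print(round(t,2),s.x.round(3),round(s.fun,4))
# foot yaw from grey-violet plate in top view
a=im["top"].astype(int); m=((a.min(2)>55)&(a.max(2)<150)); m[:, :330]=0;m[:, 430:]=0;m[195:]=0;m[:100]=0
n,l,s,_=cv2.connectedComponentsWithStats(m.astype(np.uint8)); m=l==1+np.argmax(s[1:,4])
p=np.argwhere(m)[:,::-1].astype(np.int32); b=cv2.minAreaRect(p); q=cv2.boxPoints(b); print(b,s[1:,4].max())
i=C["top"];fl=240/np.tan(np.radians(i["fov_y"]/2))
for u in q:
    d=i["orientation"]@[(u[0]-i["cx"])/fl,(u[1]-i["cy"])/fl,1]; print((i["origin"]+d*(.014-i["origin"][2])/d[2]).round(3))
E
time python3 fit.py
```

```text
box [0.4916 0.0937 0.5442 0.9553] -1.8866608142852783
top 1067 1127 1097 [386 127] [421 165]
scene 573 907 616 [260 257] [292 289]
head [ 0.7801 -0.1464  2.958   0.492 ] -1.8388216495513916
0.15 [ 0.78  -0.146  2.968] -1.7262
0.2 [ 0.78  -0.146  2.956] -1.7242
0.25 [ 0.78  -0.146  2.96 ] -1.7186
0.3 [ 0.781 -0.146  2.952] -1.7317
0.35 [ 0.781 -0.147  2.962] -1.7622
0.4 [ 0.781 -0.146  2.981] -1.8091
0.45 [ 0.781 -0.147  2.973] -1.8388
0.5 [ 0.781 -0.146  2.965] -1.8424
0.55 [ 0.78  -0.147  2.973] -1.8388
((386.4635314941406, 150.73109436035156), (64.88043212890625, 69.40335083007812), 8.972626686096191) 2477
[ 0.766 -0.068  0.014]
[ 0.941 -0.091  0.014]
[ 0.92  -0.254  0.014]
[ 0.745 -0.228  0.014]
real	0m5.988s
user	0m3.251s
sys	0m0.348s
```

Run:
```python
from h import *
out=[]
for t,y in((.3,2.96),(.47,2.97)):
    row=[]
    for c,w in(("top",(375,115,60,60)),("scene",(245,245,60,60))):
        im=cv2.imread(f"pics/{c}0.png")[w[1]:w[1]+60,w[0]:w[0]+60]; z=cv2.resize(im,None,fx=5,fy=5,interpolation=cv2.INTER_CUBIC)
        P=rot(y,t).apply(box((-.03,-.028,-.024),(.03,.028,.024)))+[.781,-.146,.29]
        q=((proj(c,P)-w[:2]+.5)*5).astype(int)
        for i in range(8):
            for j in(1,2,4):
                if not i&j: cv2.line(z,q[i].tolist(),q[i|j].tolist(),(0,0,255),1)
        row.append(z)
    out.append(np.hstack(row))
cv2.imwrite("pics/ov.png",np.vstack(out))
```

```text
(no output)
```

View pics/ov.png

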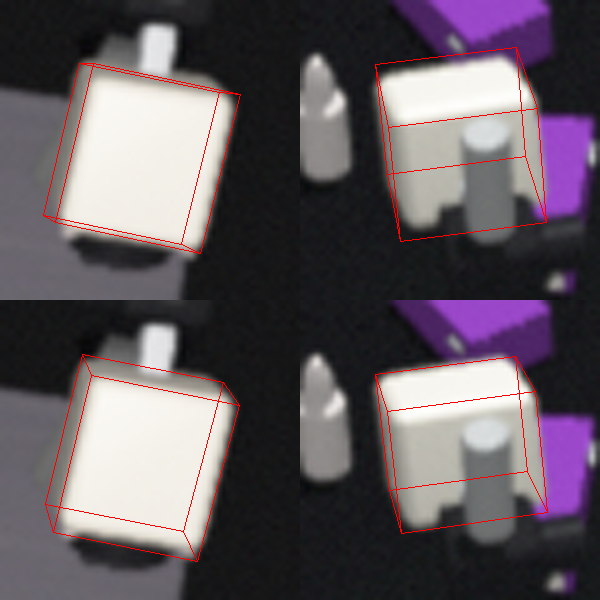

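```bash
cat > fit2.py <<'E'
from h import *
H={}
for c,w in(("top",(375,115,60,65)),("scene",(250,245,60,60))):
    a=cv2.imread(f"pics/{c}0.png")[:,:,::-1].astype(int); m=(a[...,0]-a[...,2]>4)&(a[...,0]>95)
    x,y,ww,hh=w; k=np.zeros_like(m); k[y:y+hh,x:x+ww]=1; m&=k
    n,l,s,_=cv2.connectedComponentsWithStats(m.astype(np.uint8)); m=l==1+np.argmax(s[1:,4])
    p=np.argwhere(m)[:,::-1].astype(np.int32); hm=np.zeros(m.shape,np.uint8); cv2.fillConvexPoly(hm,cv2.convexHull(p),1); H[c]=(hm,w); print(p.min(0),p.max(0))
v=np.random.default_rng(0).normal(size=(60,3)); v/=np.linalg.norm(v,axis=1)[:,None]
def g(q):
    r=q[4]; h=np.array([.03,.028,.024])-r
    P=rot(q[2],q[3]).apply((box(-h,h)[:,None]+r*v).reshape(-1,3))+[q[0],q[1],.29]
    return -sum(iou(H[c][0],c,[P],H[c][1]) for c in C)
for rr in(.003,.006,.009):
  for t in(.25,.3,.35,.4,.45,.5):
    s=min((minimize(lambda u:g((*u,t,rr)),[.781,-.146,y0],method="Nelder-Mead",options=dict(initial_simplex=np.array([.781,-.146,y0])+np.r_[np.zeros((1,3)),np.diag([.004,.004,.06])])) for y0 in(2.94,3.0)),key=lambda s:s.fun); print(rr,t,s.x.round(3),round(s.fun,4))
E
python3 fit2.py
```

```text
[386 127] [421 166]
[260 257] [293 289]
0.003 0.25 [ 0.778 -0.145  3.002] -1.7275
0.003 0.3 [ 0.78  -0.146  3.013] -1.7468
0.003 0.35 [ 0.779 -0.146  3.025] -1.7854
0.003 0.4 [ 0.779 -0.146  3.022] -1.8305
0.003 0.45 [ 0.78  -0.146  3.015] -1.8677
0.003 0.5 [ 0.78  -0.146  3.02 ] -1.8885
0.006 0.25 [ 0.78  -0.146  3.034] -1.747
0.006 0.3 [ 0.78  -0.146  3.024] -1.7662
0.006 0.35 [ 0.779 -0.145  3.052] -1.8039
0.006 0.4 [ 0.779 -0.145  3.036] -1.8413
0.006 0.45 [ 0.779 -0.145  3.036] -1.8662
0.006 0.5 [ 0.779 -0.145  3.045] -1.8754
0.009 0.25 [ 0.778 -0.145  3.085] -1.7569
0.009 0.3 [ 0.778 -0.145  3.095] -1.77
0.009 0.35 [ 0.778 -0.145  3.082] -1.7935
0.009 0.4 [ 0.778 -0.145  3.085] -1.8133
0.009 0.45 [ 0.779 -0.145  3.08 ] -1.8198
0.009 0.5 [ 0.779 -0.145  3.086] -1.8175
```

```bash
cat > fit3.py <<'E'
from h import *
W={"top":(375,115,60,65),"scene":(250,245,60,60)}
I={c:cv2.imread(f"pics/{c}0.png")[:,:,::-1].astype(float) for c in W}
print(I["scene"][256:292,266].mean(1).round().astype(int),I["scene"][252:292,276].mean(1).round().astype(int));print(I["top"][124:170,400].mean(1).round().astype(int))
for th in(195,210):
 M={}
 for c,(x,y,w,h) in W.items():
    m=I[c].mean(2)>th; k=np.zeros_like(m);k[y:y+h,x:x+w]=1;m&=k
    n,l,s,_=cv2.connectedComponentsWithStats(m.astype(np.uint8)); M[c]=l==1+np.argmax(s[1:,4])
 for b in(0,.002,.004):
  def g(q):
    P=rot(q[2],q[3]).apply(box((-.03+b,-.028+b,.024-b/4),(.03-b,.028-b,.024-b/4)))+[q[0],q[1],.29]
    return -sum(iou(M[c],c,[P],W[c]) for c in C)
  r=DE(g,[(.75,.81),(-.17,-.12),(2.8,3.2),(.1,.6)],seed=1,maxiter=40,popsize=10); print(th,b,r.x.round(3),round(r.fun,3))
E
python3 fit3.py
```

```text
[ 27  23  65 179 239 243 243 243 244 244 248 251 247 223 190 183 179 178
 176 172 171 169 165 163 162 160 158 155 153 150 149 142 124  83  43  26] [ 91 130 135  92  79 133 212 241 244 244 244 244 248 252 251 236 207 188
 187 186 181 177 177 175 175 175 174 177 176 180 179 174 164 132  63  42
  44  42  42  40]
[ 84  98 107 112 129 141 156 201 229 241 245 246 246 245 245 245 244 244
 243 242 242 241 241 241 240 240 239 239 239 238 239 239 238 237 237 237
 234 219 166  92  45  35  35  37  55  88]
195 0 [ 0.785 -0.147  3.006  0.396] -1.574
195 0.002 [ 0.784 -0.146  3.012  0.379] -1.666
195 0.004 [ 0.783 -0.147  3.01   0.327] -1.623
210 0 [ 0.786 -0.145  3.033  0.406] -1.666
210 0.002 [ 0.785 -0.146  3.018  0.394] -1.802
210 0.004 [ 0.783 -0.146  3.04   0.35 ] -1.78
```

```bash
python3 -m inch '0 0 0 -.118;0 0 0 -.118;0 0 0 -.118;0 0 0 -.118;0 0 0 -.118;0 0 0 -.118;0 0 0 -.119;0 0 0 0' 0
cat > go.py <<'E'
from h import *; import sys
s=get_state(); e=eval
t=np.array([float(a) for a in sys.argv[1:4]]); d=s["eef_rot"].T@(t-s["position"])
ya=np.arctan2(s["eef_rot"][1,1],s["eef_rot"][0,1])
print("tool delta",d.round(4),"rows",np.ceil(np.linalg.norm(d)/.04),"yangle",ya.round(3),"tilt",s["eef_rot"][:,2].round(3),"F",s["contact_force"].round(1),"q",s["q"].round(2))
E
python3 go.py .4916 .0937 .11
```

```text
clock: 1.77
position: [0.1885, 0.6482, 0.2225]
eef_rot: [[-0.855, -0.519, -0.0], [-0.519, 0.855, 0.0], [0.0, 0.0, -1.0]]
contact_force: [0.1, -0.4, -1.2]
opening: 0.0418
gripper_force: 0.0
tool delta [ 0.0288 -0.6313  0.1124] rows 17.0 yangle 2.117 tilt [-0.  0. -1.] F [ 0.1 -0.4 -1.2] q [-1.19  0.48 -0.23  1.52  0.11  1.15  0.67]
```

```bash
python3 -m inch '.0016 -.0351 .0062 0;.0016 -.0351 .0062 0;.0016 -.0351 .0062 0;.0016 -.0351 .0062 0;.0016 -.0351 .0062 0;.0016 -.0351 .0062 0;.0016 -.0351 .0062 0;.0016 -.0351 .0062 0;.0016 -.0351 .0062 0;.0016 -.0351 .0062 0;.0016 -.0351 .0062 0;.0016 -.0351 .0062 0;.0016 -.0351 .0062 0;.0016 -.0351 .0062 0;.0016 -.0351 .0062 0;.0016 -.0351 .0062 0;.0016 -.0351 .0062 0;.0016 -.0351 .0062 0;0 0 0 0;0 0 0 0'
python3 go.py .4916 .0937 .05
```

```text
clock: 3.43
position: [0.4915, 0.0905, 0.1107]
eef_rot: [[-0.86, -0.511, -0.0], [-0.511, 0.86, -0.0], [0.0, -0.0, -1.0]]
contact_force: [-0.6, 1.4, -0.3]
opening: 0.0004
gripper_force: 0.0
tool delta [-0.0017  0.0027  0.0607] rows 2.0 yangle 2.107 tilt [-0. -0. -1.] F [-0.6  1.4 -0.3] q [-0.27  0.32  0.    2.06 -0.    0.76  1.84]
```

```bash
python3 -m inch '0 0 .018 0;0 0 .01 0;0 0 .01 0;0 0 .01 0;0 -.004 .005 0;0 -.004 .005 0;0 -.004 .004 0;0 0 .004 0;0 0 .003 0;0 0 .002 0;0 0 0 0;0 0 0 0'
python3 -m inch '0 0 .002 0;0 0 .002 0;0 0 .002 0;0 0 .002 0;0 0 0 0;0 0 0 0'
```

```text
clock: 4.43
position: [0.4971, 0.0825, 0.0401]
eef_rot: [[-0.855, -0.518, 0.0], [-0.518, 0.855, -0.0], [-0.0, -0.0, -1.0]]
contact_force: [1.5, -3.3, 5.3]
opening: 0.0004
gripper_force: 2.8
clock: 4.93
position: [0.497, 0.0832, 0.0332]
eef_rot: [[-0.855, -0.518, -0.0], [-0.518, 0.855, 0.001], [-0.0, 0.001, -1.0]]
contact_force: [-4.4, -1.6, 16.0]
opening: 0.0004
gripper_force: 8.0
```

```bash
python3 -m inch '0 0 0 0;0 0 0 0;0 0 0 0;0 0 -.02 0;0 0 -.04 0;0 0 -.04 0;0 0 -.02 0;0 .04 0 0;0 .04 0 0;0 .04 0 0;0 .04 0 0;0 0 0 0;0 0 0 0' .087
cat > fitb.py <<'E'
from h import *
im={c:read_camera(c) for c in C}
M={};W={}
for c,at in(("top",(279,291)),("scene",(330,260))):
    d=min(outline_of(c,"slide_box"),key=lambda d:np.hypot(*(np.array(d["at"])-at))); M[c]=d["pixels"]; W[c]=(at[0]-45,at[1]-45,90,90); print(c,d["at"],d["confidence"])
    cv2.imwrite(f"pics/{c}1.png",im[c][:,:,::-1])
f=lambda q:-sum(iou(M[c],c,slide((q[0],q[1],0,q[2],0,q[3])),W[c]) for c in C)
r=DE(f,[(.42,.56),(.02,.16),(.3,.8),(0,1)],seed=1,maxiter=50,popsize=12); print("box",r.x.round(4),r.fun)
z=[cv2.resize(im[c][w[1]+10:w[1]+80,w[0]+10:w[0]+80,::-1],(400,400),interpolation=cv2.INTER_CUBIC) for c,w in W.items()]
cv2.imwrite("pics/shut.png",np.hstack(z))
E
python3 fitb.py; python3 go.py .4916 .0937 .11
```

```text
clock: 6.02
position: [0.412, 0.2219, 0.1515]
eef_rot: [[-0.852, -0.524, -0.001], [-0.524, 0.852, 0.0], [0.001, 0.001, -1.0]]
contact_force: [0.8, -0.6, 0.1]
opening: 0.0792
gripper_force: 0.0
top [272.7, 287.6] 0.92
scene [336.1, 255.2] 0.57
box [0.4826 0.11   0.5289 0.0689] -1.8634141683578491
tool delta [-0.0018 -0.1462  0.0416] rows 4.0 yangle 2.112 tilt [-0.    -0.001 -1.   ] F [-0.7 -0.1 -0.3] q [-0.5   0.22 -0.09  2.08  0.03  0.84  1.51]
```

View pics/shut.png

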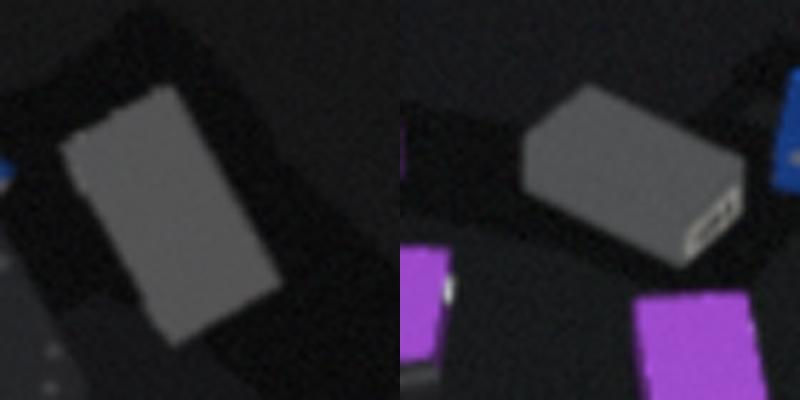

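```bash
cat > fitp.py <<'E'
from h import *
M={};W={"top":(260,190,70,75),"scene":(315,260,70,65)}
I={c:cv2.imread(f"pics/{c}1.png") for c in C}
for c,w in W.items():
    b,g,r=[I[c][...,i].astype(int) for i in range(3)]
    m=(b-g>35)&(r-g>15)
    n,l,s,ce=cv2.connectedComponentsWithStats(m.astype(np.uint8))
    k=1+np.argmin(np.hypot(*(ce[1:]-{"top":(288,230),"scene":(348,292)}[c]).T)+1e3*(s[1:,4]<100)); M[c]=l==k; print(c,ce[k],s[k])
f=lambda q:-sum(iou(M[c],c,slide((q[0],q[1],0,q[2],0,0)),W[c]) for c in C)
r=DE(f,[(.45,.75),(-.1,.25),(-.8,.3)],seed=1,maxiter=50,popsize=12); print("purple",r.x.round(4),r.fun)
x,y,a=r.x; print("near end",(x-.048*np.cos(a)).round(4),(y-.048*np.sin(a)).round(4))
E
sed -i 's#^r=DE.*#&\nfor L in (0,.03,.06,.1,.13): print(L,[round(iou(M[c],c,slide((r.x[0],r.x[1],0,r.x[2],0,L)),W[c]),3) for c in C])#' fitb.py
python3 fitp.py; python3 fitb.py;python3 go.py .4826 .110 .006
```

```text
top [287.84334764 230.12660944] [272 208  33  45 932]
scene [347.32132565 291.46829971] [335 276  26  37 694]
purple [ 0.6337  0.0809 -0.2942] -1.7502999305725098
near end 0.5878 0.0949
top [273.9, 289.7] 0.82
scene [334.2, 255.0] 0.98
box [0.4827 0.1111 0.5627 0.0049] -1.8389291763305664
0 [np.float32(0.908), np.float32(0.933)]
0.03 [np.float32(0.904), np.float32(0.926)]
0.06 [np.float32(0.902), np.float32(0.923)]
0.1 [np.float32(0.892), np.float32(0.914)]
0.13 [np.float32(0.889), np.float32(0.909)]
tool delta [-0.0023 -0.128   0.1458] rows 5.0 yangle 2.113 tilt [-0. -0. -1.] F [0.1 0.8 0.3] q [-0.5   0.22 -0.09  2.08  0.03  0.84  1.51]
```

```bash
python3 -m inch '-.0031 -.032 0 0;-.0031 -.032 0 0;-.0031 -.032 0 0;-.003 -.032 0 0;0 0 .03 0;0 0 .03 0;0 0 .03 0;0 0 .025 0;0 0 .02 0;0 0 .01 0;0 0 0 0;0 0 0 0'
python3 go.py .4912 .1157 .006
```

```text
clock: 7.42
position: [0.4912, 0.116, 0.007]
eef_rot: [[-0.856, -0.517, -0.0], [-0.517, 0.856, -0.0], [0.0, 0.0, -1.0]]
contact_force: [-0.1, -0.2, 0.2]
opening: 0.0869
gripper_force: 0.0
tool delta [ 0.0002 -0.0003  0.001 ] rows 1.0 yangle 2.114 tilt [-0. -0. -1.] F [-0.1 -0.2  0.2] q [-0.31  0.5  -0.01  2.11  0.01  0.53  1.79]
```

```bash
python3 -m inch '0 0 0 0;0 0 0 0;0 0 0 0;0 0 0 0;0 0 0 0;0 0 0 0;0 0 0 0;0 0 -.015 0;0 0 -.03 0;0 0 -.03 0;0 0 -.03 0;0 0 -.015 0;0 0 0 0;0 0 0 0;0 0 0 0;0 0 0 0' 0
cat > fith.py <<'E'
from h import *; import sys
# pose of held box: fingers fix y; fit local grasp offset gx, height, pitch
s=get_state(); name=sys.argv[1]
im={c:read_camera(c) for c in C}
ya=np.arctan2(s["eef_rot"][1,1],s["eef_rot"][0,1])-np.pi/2; G=s["position"]-.019*s["eef_rot"][:,2]
guess=float(sys.argv[2])
def pose(q): # grasp point in box coords (q0,0,q1), pitch q2
    Rb=R.from_euler("z",ya)*R.from_euler("y",-q[2]); return (*(G-Rb.apply([q[0],0,q[1]])),ya,q[2],0)
M={};W={}
z=[]
for c in C:
    at=proj(c,G)[0]; l=outline_of(c,"slide_box"); d=min(l,key=lambda d:np.hypot(*(np.array(d["at"])-at)))
    M[c]=d["pixels"]; W[c]=(int(at[0])-60,int(at[1])-50,120,110); print(c,at.round(),d["at"],d["confidence"],M[c].sum())
    w=W[c]; a=cv2.resize(im[c][w[1]:w[1]+110,w[0]:w[0]+110,::-1],(396,396),interpolation=cv2.INTER_CUBIC); z.append(a)
c="scene"
f=lambda q:-iou(M[c],c,slide(pose(q)),W[c])
r=DE(f,[(-.02,.04),(.0,.034),(-.3,.8)],seed=1,maxiter=50,popsize=12); print("gx,gz,pitch",r.x.round(4),r.fun,"pose",np.round(pose(r.x),4))
for a,c in zip(z,C):
    w=W[c]; q=((proj(c,slide(pose(r.x))[0])-w[:2]+.5)*3.6).astype(int)
    for i in range(8):
        for j in(1,2,4):
            if not i&j: cv2.line(a,q[i].tolist(),q[i|j].tolist(),(0,0,255),1)
cv2.imwrite(f"pics/{name}.png",np.hstack(z))
E
python3 fith.py held1 0
```

```text
clock: 8.75
position: [0.4896, 0.1159, 0.1251]
eef_rot: [[-0.855, -0.518, -0.004], [-0.518, 0.855, -0.001], [0.004, 0.001, -1.0]]
contact_force: [0.0, 0.1, -2.1]
opening: 0.0517
gripper_force: 30.0
scene [339. 221.] [341.9, 226.4] 0.9 438
top [268. 292.] [216.6, 278.5] 0.69 516
gx,gz,pitch [0.015  0.0301 0.3775] -0.5516923666000366 pose [0.4872 0.1144 0.1106 0.5443 0.3775 0.    ]
```

View pics/held1.png

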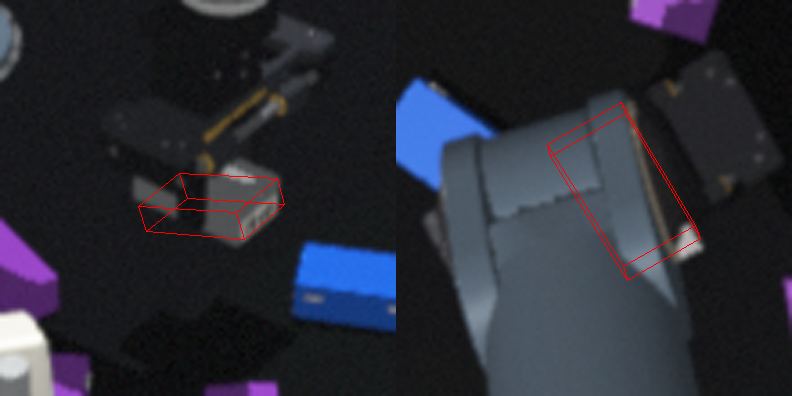

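Run:
```python
from h import *
G=np.array([.4896,.1159,.1441]);ya=.5443
at=proj("scene",G)[0];w=np.array([int(at[0])-60,int(at[1])-50])
L=np.array([[48,-26,0],[48,26,0],[48,26,34],[-48,-26,0],[-48,-26,34]])/1e3
obs=np.array([[240,243],[282,209],[283,178],[137,205],[133,178]])/3.6-.5+w
def pr(q):
    Rb=R.from_euler("z",ya)*R.from_euler("y",-q[2]); return proj("scene",G+Rb.apply(L-[q[0],0,q[1]]))
from scipy.optimize import least_squares
r=least_squares(lambda q:(pr(q)-obs).ravel(),[.01,.025,0],x_scale=[.01,.01,.1]); print(r.x,(pr(r.x)-obs).round(1))
```

```text
[0.01145394 0.02778657 0.1095947 ] [[ 0.5  1. ]
 [-0.1  0.9]
 [-0.9 -1.2]
 [ 0.2  1.2]
 [ 0.2 -1.8]]
```

```bash
python3 -m inch '0 0 0 .12;0 0 0 .12;0 0 0 .12;0 0 0 .12;0 0 0 .12;0 0 0 .12;0 0 0 .119;0 0 0 0;0 0 0 0'; python3 go.py .5581 .1039 .041
```

```text
clock: 9.7
position: [0.4908, 0.1164, 0.1266]
eef_rot: [[-0.958, 0.287, -0.001], [0.287, 0.958, -0.0], [0.0, -0.001, -1.0]]
contact_force: [-0.5, 0.7, -2.1]
opening: 0.0517
gripper_force: 30.0
tool delta [-0.0681  0.0075  0.0855] rows 3.0 yangle 1.279 tilt [-0.001 -0.    -1.   ] F [-0.5  0.7 -2.1] q [-0.45  0.31  0.16  2.04 -0.07  0.8   1.03]
```

```bash
python3 -m inch '-.0227 .0025 0 0;-.0227 .0025 0 0;-.0227 .0025 0 0;0 0 .025 0;0 0 .025 0;0 0 .02 0;0 0 .01 0;0 0 0 0;0 0 0 0;0 0 0 0'
python3 -m inch '0 0 .003 0;0 0 .003 0;0 0 .003 0;0 0 0 0;0 0 0 0'; python3 go.py .5581 .1039 .0305
```

```text
clock: 10.53
position: [0.5593, 0.1038, 0.0481]
eef_rot: [[-0.957, 0.29, 0.002], [0.29, 0.957, 0.001], [-0.002, 0.001, -1.0]]
contact_force: [-0.1, 0.4, -1.4]
opening: 0.0515
gripper_force: 30.0
clock: 10.95
position: [0.5582, 0.1042, 0.0386]
eef_rot: [[-0.957, 0.29, 0.0], [0.29, 0.957, 0.001], [0.0, 0.001, -1.0]]
contact_force: [-2.6, 0.4, 2.5]
opening: 0.0518
gripper_force: 30.0
tool delta [ 0.     -0.0003  0.0081] rows 1.0 yangle 1.276 tilt [ 0.     0.001 -1.   ] F [-2.6  0.4  2.5] q [-0.37  0.52  0.15  1.96 -0.12  0.67  1.13]
```

Contact begins at about the expected height (net +4.5 N). Pressing on.

```bash
python3 -m inch '0 0 .002 0;0 0 .002 0;0 0 0 0'; python3 -m inch '0 0 .002 0;0 0 .002 0;0 0 0 0;0 0 0 0'; python3 fith.py press 0
```

```text
clock: 11.2
position: [0.5571, 0.1045, 0.0344]
eef_rot: [[-0.957, 0.29, -0.002], [0.29, 0.957, 0.001], [0.002, 0.0, -1.0]]
contact_force: [-4.9, 1.3, 5.5]
opening: 0.0519
gripper_force: 30.0
clock: 11.53
position: [0.5571, 0.1045, 0.0303]
eef_rot: [[-0.957, 0.29, -0.002], [0.29, 0.957, 0.001], [0.002, 0.0, -1.0]]
contact_force: [-4.5, 2.3, 5.3]
opening: 0.0517
gripper_force: 30.0
scene [344. 264.] [344.3, 267.2] 0.88 464
top [276. 262.] [295.2, 222.9] 0.65 530
gx,gz,pitch [0.0201 0.0286 0.3837] -0.884223997592926 pose [ 0.5496  0.1068  0.0153 -0.294   0.3837  0.    ]
```

View pics/press.png

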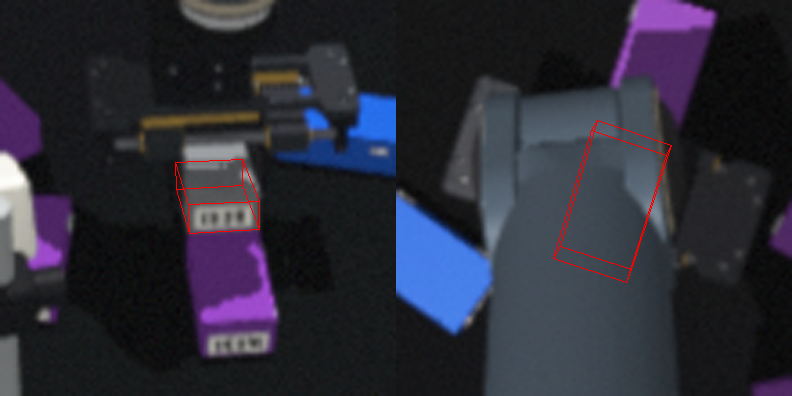

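```bash
python3 -m inch '0 0 -.01 0;0 0 -.03 0;0 0 -.04 0;0 0 -.04 0;0 0 -.03 0;0 0 0 .12;0 0 0 .12;0 0 0 .12;0 0 0 .12;0 0 0 .12;0 0 0 .12;0 0 0 .12;0 0 0 .12;0 0 0 .12;0 0 0 .12;0 0 0 0;0 0 0 0'; python3 fith.py held2 0
```

```text
clock: 13.15
position: [0.5584, 0.1036, 0.1802]
eef_rot: [[-0.079, 0.997, 0.001], [0.997, 0.079, -0.0], [-0.0, 0.001, -1.0]]
contact_force: [-0.6, -0.5, -1.8]
opening: 0.0516
gripper_force: 30.0
scene [346. 219.] [339.9, 222.4] 0.88 519
top [272. 259.] [295.4, 221.3] 0.85 410
gx,gz,pitch [0.0121 0.0269 0.4005] -0.5823720693588257 pose [ 0.5583  0.1042  0.1698 -1.4916  0.4005  0.    ]
```

View pics/held2.png

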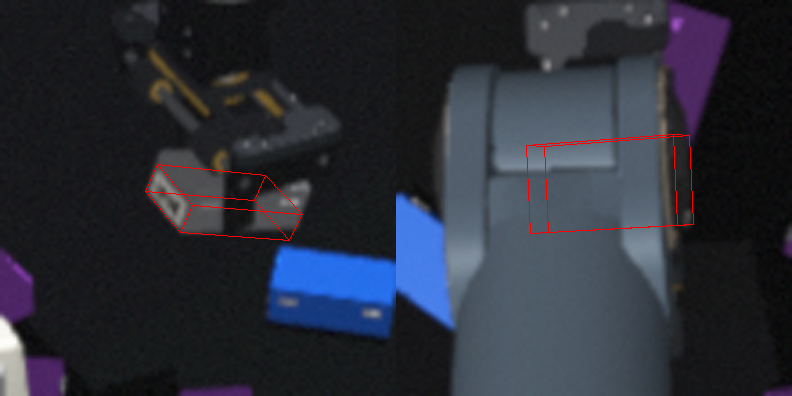

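```bash
python3 -m inch '0 0 0 -.1137;0 0 0 -.1137;0 0 0 -.1137;0 0 0 -.1137;0 0 0 -.1137;0 0 0 -.1137;0 0 0 -.1137;0 0 0 -.1137;0 0 0 -.1137;0 0 0 -.1137;0 0 0 -.1137;0 0 0 -.1137;0 0 0 0;0 0 0 0'; python3 go.py .6141 -.1245 .219
```

```text
clock: 14.52
position: [0.5584, 0.1034, 0.18]
eef_rot: [[-0.991, 0.133, 0.0], [0.133, 0.991, 0.0], [-0.0, 0.0, -1.0]]
contact_force: [-0.2, 0.3, -2.0]
opening: 0.0517
gripper_force: 30.0
tool delta [-0.0855 -0.2184 -0.0391] rows 6.0 yangle 1.438 tilt [ 0.  0. -1.] F [-0.2  0.3 -2. ] q [-0.37  0.34  0.15  1.85 -0.06  0.96  1.24]
```

```bash
python3 -m inch '0 -.0218 -.0098 0;0 -.0218 -.0098 0;0 -.0218 -.0098 0;0 -.0218 -.0097 0;0 -.0218 0 0;-.0171 -.0218 0 0;-.0171 -.0218 0 0;-.0171 -.0218 0 0;-.0171 -.0218 0 0;-.0171 -.0222 0 0;0 0 0 0;0 0 0 0;0 0 0 0;0 0 0 0'; python3 go.py .6141 -.1245 .219; python3 fith.py fin 0
python3 - <<'E'
import cv2
a=cv2.imread("pics/fin.png")
E
```

```text
clock: 15.68
position: [0.6144, -0.1225, 0.2188]
eef_rot: [[-0.992, 0.129, -0.001], [0.129, 0.992, 0.001], [0.001, 0.001, -1.0]]
contact_force: [-0.4, -0.4, -1.4]
opening: 0.0515
gripper_force: 30.0
tool delta [ 0.     -0.002  -0.0002] rows 1.0 yangle 1.441 tilt [-0.001  0.001 -1.   ] F [-0.4 -0.4 -1.4] q [-0.05  0.4   0.25  1.67 -0.11  1.09  1.67]
scene [265. 241.] [264.4, 241.5] 0.89 698
top [384. 234.] [373.9, 253.1] 0.83 231
gx,gz,pitch [0.0173 0.026  0.3038] -0.9192093014717102 pose [ 0.6057 -0.1214  0.2078 -0.1294  0.3038  0.    ]
```

View pics/fin.png

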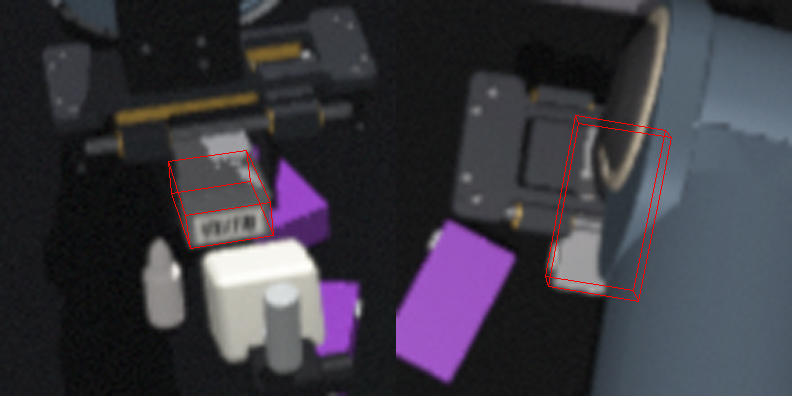

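```bash
python3 -m inch '0 -.002 0 0;0 0 0 0;0 0 0 0;0 0 0 0;0 0 0 0'; python3 -c "
from workcell import *
print(job_done())"
```

```text
clock: 16.3
position: [0.6144, -0.126, 0.219]
eef_rot: [[-0.992, 0.13, 0.0], [0.13, 0.992, 0.0], [0.0, 0.0, -1.0]]
contact_force: [-0.5, 0.4, -1.9]
opening: 0.0521
gripper_force: 30.0
the job is handed in; nothing more can be done
None
```

I handed the job in at 16.3 s with the lid pressed shut and the box held still at the reader's focus; no verdict came back. By my camera fit the box is tilted about 0.30–0.40 rad nose-up against a lens tilt of about 0.39 rad, and the label middle is within about 8 mm of the focus point.

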